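Load a heat sink into the digital microscope's specimen slide

TASK

Get the finned heat sink ready for inspection: pull the microscope's specimen slide all the way out by its knob until it clicks, set the heat sink gently, fins up, into the slide's tray (do not drop it), let go, and then push the slide fully home until it clicks in under the lens. Do not knock the microscope head above the slide, and leave the jar, the sample box and the screwdriver where they are.

Things in the scene. Friction and masses are not known exactly. Their poses are not given: they have to be found in the camera images.
- stand: White microscope stand, fixed to the bench. Origin on the bench directly under the lens axis; x points from the slide's front towards the column at the back (the slide comes out along -x, roughly towards the robot), z up. Base plate 250 x 180 x 20 mm, from 50 mm in front of the origin to 200 mm behind. Column (diameter 30, 360 mm high) at x = +150 mm.
- head: Microscope head, fixed over the slide: black ring light, 144 mm diameter, 24 mm thick, lens barrel above (to 0.32 m; cable loop to 0.38 m). Origin: centre of the ring's underside, 175 mm over the bench. Its rim reaches out to the home knob, 99 mm above its axis: a gripper pointing straight down there would strike it; one leaning back 30 to 45 degrees (tip towards the column) clears it.
- slide (a joint): Travel of the specimen slide in m: 0 = fully home under the lens (where it starts), 0.135 = fully out. A sprung detent (click) about 6.5 mm wide holds it at either end; it takes about 6 N to leave it, and 1 to 2 N to move between.
- knob (a point): Centre of the slide's black pull knob: a cylinder 30 mm in diameter and 26 mm long, lying along the stand's x, 76 mm over the bench, on a 12 mm stem 14 mm long in front of the slide's front plate. Axes as the stand's. It moves with the slide.
- tray (a point): Centre of the floor of the slide's aluminium tray, 58 mm over the bench, 73 mm behind the knob's centre; moves with the slide; axes as the stand's. Inside 80 mm along x, 54 mm along y; rim 8 mm high, 6 mm thick at sides and back; the front plate (6 mm thick, 74 mm wide) stands 32 mm above the floor. Under the lens when home.
- heatsink: Finned aluminium heat sink, loose on the bench, 70 mm long (its x, along the fins), 44 mm wide (y), 40 mm high: a 10 mm base with five upright fins, the outer two flush with its sides. Origin: centre of its underside, z up. About 160 g. It goes into the tray with its length along the tray's x, either way round.
- jar: Bystander: squat white jar with a white cap, 56 mm diameter, 70 mm high, loose; origin under its centre.
- samples: Bystander: grey open sample box with dividers, 120 x 90 x 28 mm, loose; origin under its centre.
- driver: Bystander: black-handled screwdriver, 170 mm long, lying loose along its x.
Not all that is in view belongs to the job. What is shaped like the heatsink but blue is not meant.

How it is judged:
On the way, in this order (a step that is already met when the one before it is completed fails the run):
1. the slide is pulled fully out, past its outer click (value of joint slide above 0.13 m), for 0.2 s.
2. with the slide still out, the heat sink lies flat in its tray, let go by the fingers (value of joint slide above 0.12 m and contact force between the fingers and heatsink below 0.1 N and x of heatsink in the frame of tray between -0.009 and 0.009 m and y of heatsink in the frame of tray between -0.009 and 0.009 m and z of heatsink in the frame of tray between -0.003 and 0.003 m and angle between heatsink's own z axis and vertical below 0.06 rad), for 0.3 s.
At the end, for the whole second after the job is handed in: The slide is fully home (within 3 mm), and the heat sink lies fins up and flat (under 0.06 rad, underside within 3 mm of the tray floor) in its tray, within 9 mm of the tray's centre along x and y, at rest and not touched by the fingers (value of joint slide below 0.003 m and contact force between the fingers and heatsink below 0.1 N and linear speed of heatsink below 0.01 m/s and x of heatsink in the frame of tray between -0.009 and 0.009 m and y of heatsink in the frame of tray between -0.009 and 0.009 m and z of heatsink in the frame of tray between -0.003 and 0.003 m and angle between heatsink's own z axis and vertical below 0.06 rad).
It fails at once if the microscope head is knocked (over 5 N) (contact force between anything else and head above 5 N).
It fails at once if the heat sink is dropped (falls free faster than 0.6 m/s) (contact force between the fingers and heatsink below 0.1 N and linear speed of heatsink above 0.6 m/s).
It fails at once if a bystander is moved by more than 30 mm (distance of any of jar, samples, driver from where it was at the start of the episode above 0.03 m).
It also fails if it takes over 72 s, if anything falls off the work surface, if the arm or the gripper's body presses on something with over 40 N, if the wrist force passes 120 N, or if a joint passes its speed limit or range.

ROBOT

A 7-joint arm with a two-finger parallel gripper is mounted at the origin on the work surface. World frame = base frame: x ahead of the robot, y to its left, z up, the work surface at z = 0. Lengths are in m, angles in rad, forces in N, time in s.
With the tool pointing down it reaches from about 0.425 to 0.875 m from the base axis. Payload 4.7 kg.
Tool frame: the origin (TCP) lies at the very end of the fingers, on their centre line; the grasp point (between the pads) lies 19 mm behind it; z points along the fingers, y is the line along which they close (so a half turn about z gives the same grasp; the last joint's range is limited). The gripper opens to 87 mm and grips with 3 to 60 N. Pads are 19 mm wide; open, the fingers measure 117 mm over their backs; the gripper's body (75 mm by 190 mm) begins 51 mm behind the grasp point.
Start: joints at [1.183, 0.321, -0.07, 1.45, 0.023, 1.371, -0.057], TCP at [0.254, -0.598, 0.223] pointing down, gripper open.
Joint ranges: [-2.86, 2.86], [-0.3, 2.09], [-1.38, 1.24], [0.06, 2.45], [-1.56, 4.7], [0.09, 2.05], [-2.69, 2.69]. Speed limits (rad/s): [2.57, 2.57, 3.14, 3.14, 3.14, 3.14, 3.14].

INTERFACE

Orientations are given as a rotation vector (axis times angle).
In Python, from bench import ctrl, vision gives the robot as it stands.
- The arm moves only by the tool jog_arm, never from a script. Its argument "increments" is a list of rows, each an object of numbers: "tx", "ty", "tz": the shift along the tool's x, y, z in mm; "wx", "wy", "wz": the turn, a rotation vector about the tool's x, y, z in rad; "gripper": the opening, from 0 (shut) to 1 (fully open). In form: [{"tx": .., "ty": .., "tz": .., "wx": .., "wy": .., "wz": .., "gripper": ..}, ...]. A call has exactly 5 rows; each row is the pose to reach, as a shift and turn from the pose commanded when the call began, along the tool's axes at that moment; what a row does not reach only later rows make up. A row lasts 1/12 s, in which the tool goes at most 41.7 mm and 7.16 degrees, less where a joint would pass 70% of its speed; a pose out of reach is approached as far as the arm can. A call with a gripper value outside its range is refused whole. The fingers move at their own pace and stop on an object; "grip_force" is the grip in N (left out, the last holds). Time passes only in rows, so rows that repeat a pose let the fingers close, or fill a call up. It gives the time, the measured TCP pose, the force, the opening and the grip force at its end, in the units of the state.
- ctrl.get_state(): the state, without advancing time (a new reading comes with each control period).
- vision.get_image(name): name is "scene" or "side" or "wrist"; returns a dict with "color" (400x640x3 uint8, blue, green, red), "fx", "fy", "cx", "cy" (pixels), "extrinsics" (4x4, takes a point from world to camera coordinates). Camera axes: x right, y down, z forward; pixel columns grow to the right and rows downward; lengths in m; the calibration is good to about 2 mm. A picture is of the moment at which its call begins. There is no depth.
- ctrl.close_job(): hands the job in; it is judged then, once.
Trained networks look in the newest picture that a camera, given by its name, has taken for a name from the list of things; names that differ only in an ending like _2 or _b are one class to them, and where a whole thing is asked for, a point or a joint stands for the part that bears it (a point fixed in the world has none). Each returns a list of dicts, best first, with "conf" (0 to 1); they miss things now and then, are a little off and sometimes report something else, mostly with a low value. They report only what shows in the picture. A call takes as long as a camera call. They do not tell look-alikes from the thing itself.
- vision.spot_in(camera, thing): "bbox" ([left, top, right, bottom] in pixels, round what is visible of it).
The state is a dict: "time": time; "joint_positions": joint angles; "qd": joint speeds; "joint_torque": joint torques, N m; "position": TCP position; "tool_rot": TCP orientation; "ft_force": force on the tool from outside, world axes, zero at the start; "torque": the same for the moment, N m; "grip_width": opening from 0.0 (shut) to 1.0 (fully open); "grip_force": force on a finger pad.
Only numpy, scipy, OpenCV 4.12 (cv2) and the standard library are available. Lean on these libraries where they do the work, as an engineer would, in place of code of your own. Each camera call takes 0.05 s, during which the arm holds its last target. There are 200 camera calls.

## Working session

There is one attempt and no reset: what is moved stays moved. The work goes in short steps, Python scripts to look and compute and a tool call to move; the robot and the scene stay as the last step left them, time stands still between calls to the robot, and variables do not carry over. Pictures are saved under pics/ and viewed, at most 10 in all, crops included, and the job is handed in when it is done.

Besides the shell and the picture viewer there is one more tool, called after ">>>" as name(argument=value, ...), one argument or row to a line, values as JSON. jog_arm: Moves the arm, as the interface text tells. Its arguments: {"type":"object","properties":{"increments":{"type":"array"},"grip_force":{"type":"number"}},"required":["increments"]}

```bash
ls; mkdir -p pics; cat > h.py <<'E'
import numpy as np, cv2
from scipy.spatial.transform import Rotation as R
from bench import ctrl, vision
def ray(im,u,v):
    E=np.array(im["extrinsics"]);Rm=E[:3,:3];t=E[:3,3]
    d=Rm.T@np.array([(u-im["cx"])/im["fx"],(v-im["cy"])/im["fy"],1]);return -Rm.T@t,d
def at_z(im,u,v,z):
    o,d=ray(im,u,v);return o+d*(z-o[2])/d[2]
def proj(im,p):
    E=np.array(im["extrinsics"]);c=E[:3,:3]@np.array(p)+E[:3,3]
    return np.array([im["fx"]*c[0]/c[2]+im["cx"],im["fy"]*c[1]/c[2]+im["cy"]])
def tri(l):
    A=np.zeros((3,3));b=np.zeros(3)
    for o,d in l:
        d=d/np.linalg.norm(d);M=np.eye(3)-np.outer(d,d);A+=M;b+=M@o
    return np.linalg.solve(A,b)
E
python3 - <<'E'
from h import *
np.set_printoptions(precision=3,suppress=True)
s=ctrl.get_state();print(s)
for c in("scene","side"):
    im=vision.get_image(c);cv2.imwrite(f"pics/{c}0.png",im["color"])
    print(c,im["fx"],ray(im,320,200))
    for t in("heatsink","knob","tray","head","stand","jar","samples","driver"):
        print(t,[(np.round(d["bbox"]).tolist(),round(d["conf"],2)) for d in vision.spot_in(c,t)])
E
```

```text
pics
{'time': 0.0, 'joint_positions': array([ 1.183,  0.322, -0.07 ,  1.452,  0.023,  1.371, -0.057]), 'qd': array([ 0.001,  0.   , -0.   ,  0.002,  0.001, -0.   , -0.   ]), 'joint_torque': array([ -0.   , -49.128,  -0.404, -31.253,  -0.064,   0.044,   0.   ]), 'position': array([ 0.254, -0.598,  0.221]), 'tool_rot': array([-3.077, -0.627,  0.001]), 'ft_force': array([-0.209, -0.337, -0.15 ]), 'torque': array([-0.024,  0.041, -0.047]), 'grip_force': 0.0, 'grip_width': 0.9976357672288366}
scene 518.263709916908 (array([1.391, 0.163, 0.871]), array([-0.73 , -0.135, -0.67 ]))
heatsink [([253.0, 181.0, 285.0, 206.0], 0.96), ([162.0, 174.0, 198.0, 201.0], 0.7), ([225.0, 150.0, 249.0, 177.0], 0.7), ([211.0, 179.0, 240.0, 209.0], 0.62)]
knob [([318.0, 243.0, 352.0, 312.0], 0.66)]
tray [([317.0, 246.0, 350.0, 312.0], 0.66)]
head [([300.0, 142.0, 376.0, 360.0], 0.89)]
stand [([279.0, 144.0, 375.0, 360.0], 0.66)]
jar [([415.0, 191.0, 444.0, 226.0], 0.8)]
samples [([212.0, 178.0, 241.0, 208.0], 0.75), ([127.0, 206.0, 190.0, 258.0], 0.6)]
driver [([463.0, 254.0, 494.0, 323.0], 0.64)]
side 380.4418009118991 (array([ 0.542, -0.707,  0.83 ]), array([ 0.01 ,  0.706, -0.708]))
heatsink [([272.0, 337.0, 305.0, 377.0], 0.96), ([219.0, 289.0, 256.0, 324.0], 0.92), ([281.0, 252.0, 297.0, 283.0], 0.91), ([278.0, 292.0, 309.0, 320.0], 0.63)]
knob [([330.0, 185.0, 408.0, 214.0], 0.79)]
tray [([333.0, 185.0, 405.0, 215.0], 0.76)]
head [([340.0, 97.0, 449.0, 206.0], 0.83)]
stand [([334.0, 97.0, 446.0, 240.0], 0.77), ([333.0, 327.0, 397.0, 377.0], 0.51), ([280.0, 291.0, 310.0, 320.0], 0.34)]
jar [([279.0, 155.0, 297.0, 180.0], 0.73)]
samples [([335.0, 327.0, 394.0, 374.0], 0.65)]
driver []
```

View pics/scene0.png

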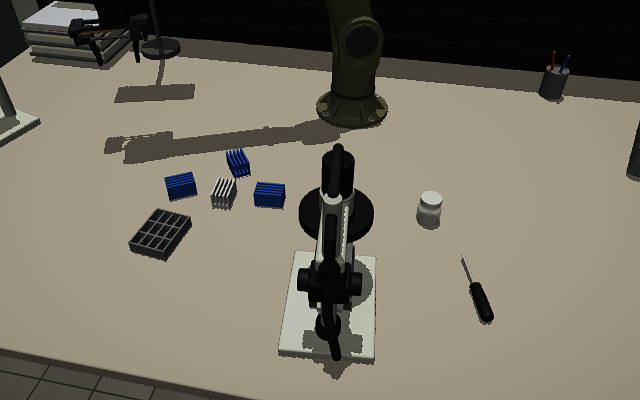

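View pics/side0.png

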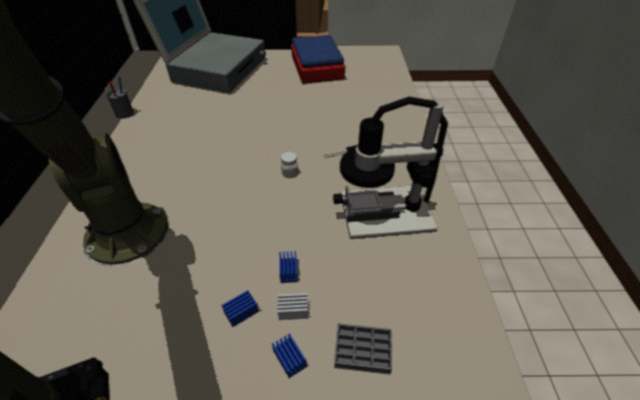

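Scene picture: the silver finned heat sink is at (224,193); its blue look-alikes are at (180,186), (238,163) and (269,195), and the sample box is at (160,233). Side picture: silver at (293,306), blue at (240,307), (289,266) and (289,354), and the knob near (338,199). I choose the silver one and check it in a close crop.

```bash
python3 - <<'E'
from h import *
np.set_printoptions(precision=3,suppress=True)
a=cv2.imread("pics/scene0.png");b=cv2.imread("pics/side0.png")
def cr(i,x,y,w,h,k): return cv2.resize(i[y:y+h,x:x+w],None,fx=k,fy=k,interpolation=cv2.INTER_CUBIC)
m=np.vstack([np.hstack([cr(a,200,168,50,50,6),cr(b,268,283,50,50,6)]),np.hstack([cr(b,325,175,120,60,5)])[:, :600]])
cv2.imwrite("pics/m.png",m)
sc=vision.get_image("scene");sd=vision.get_image("side")
print("hs tri",tri([ray(sc,224,193),ray(sd,293,306)]))
# base plate corners in scene (top z=.02)
for n,im,ps in(("scene",sc,[(279,356),(375,360),(376,256),(293,252)]),("side",sd,[(349,234),(435,231),(345,190),(338,199)])):
    for p in ps: print(n,p,at_z(im,*p,.02))
E
```

```text
hs tri [ 0.485 -0.249  0.017]
scene (279, 356) [0.897 0.    0.02 ]
scene (375, 360) [0.869 0.173 0.02 ]
scene (376, 256) [0.618 0.146 0.02 ]
scene (293, 252) [ 0.644 -0.034  0.02 ]
side (349, 234) [ 0.632 -0.032  0.02 ]
side (435, 231) [ 0.871 -0.024  0.02 ]
side (345, 190) [0.631 0.144 0.02 ]
side (338, 199) [0.608 0.105 0.02 ]
```

View pics/m.png

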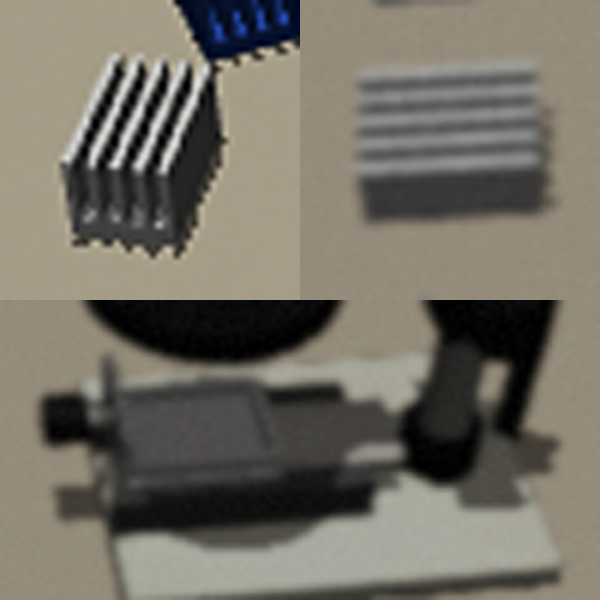

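The crop confirms the silver sink, fins up with its fins nearly along world x. Next come its corners and the stand yaw from zoomed plate crops.

```bash
python3 - <<'E'
from h import *
np.set_printoptions(precision=4,suppress=True)
a=cv2.imread("pics/scene0.png");b=cv2.imread("pics/side0.png")
def cr(i,x,y,w,h,k): return cv2.resize(i[y:y+h,x:x+w],None,fx=k,fy=k,interpolation=cv2.INTER_CUBIC)
m=np.hstack([cr(a,270,245,115,120,3)[:,:345],cr(b,330,180,113,60,4)[:240,:452].copy() if 0 else np.vstack([cr(b,330,180,113,60,4),np.zeros((120,452,3),np.uint8)])])
cv2.imwrite("pics/m2.png",m)
sc=vision.get_image("scene");sd=vision.get_image("side")
for n,im,ps in(("side",sd,[(277.7,294.3),(307.7,293.8),(277.7,312.2),(308,310.3)]),("scene",sc,[(210.8,195.5),(219.7,177.7),(235,179.3),(227.2,196.3)])):
    q=np.array([at_z(im,*p,.04) for p in ps]);print(n,q[:,:2],q.mean(0))
print("knob",at_z(sd,338.2,198.6,.076))
E
```

```text
side [[ 0.4494 -0.2315]
 [ 0.5201 -0.2308]
 [ 0.4524 -0.2777]
 [ 0.5212 -0.2736]] [ 0.4858 -0.2534  0.04  ]
scene [[ 0.5238 -0.2654]
 [ 0.4553 -0.2669]
 [ 0.4534 -0.2274]
 [ 0.5185 -0.2257]] [ 0.4877 -0.2464  0.04  ]
knob [0.6036 0.0506 0.076 ]
```

View pics/m2.png

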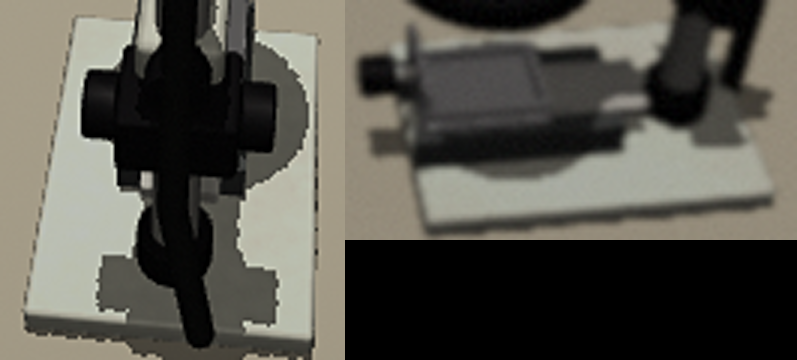

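The crops give the plate's four top corners in the scene picture, (295,251), (375.7,257), (278.7,349) and (374,358.3). In the side picture the near edge runs (350,235.5) to (436.8,228), and the knob is at about (338,199). I fit the stand pose to these.

```bash
python3 - <<'E'
from h import *
from scipy.optimize import least_squares
np.set_printoptions(precision=4,suppress=True)
sc=vision.get_image("scene");sd=vision.get_image("side")
obs=[(sc,(295,251),(-.05,-.09,.02)),(sc,(375.7,257),(-.05,.09,.02)),(sc,(278.7,349),(.2,-.09,.02)),(sc,(374,358.3),(.2,.09,.02)),(sd,(350,235.5),(-.05,-.09,.02)),(sd,(436.8,228),(.2,-.09,.02)),(sd,(338.2,198.6),(-.073,0,.076))]
def W(q,p): c,s=np.cos(q[2]),np.sin(q[2]); return np.array([q[0]+c*p[0]-s*p[1],q[1]+s*p[0]+c*p[1],p[2]])
f=lambda q:np.concatenate([proj(i,W(q,p))-u for i,u,p in obs])
r=least_squares(f,[.68,.06,.1],loss="soft_l1");print(r.x,np.degrees(r.x[2]));print(f(r.x).reshape(-1,2))
print("knob",W(r.x,(-.073,0,.076)))
E
```

```text
[0.6761 0.0618 0.0996] 5.707509297402457
[[-0.6966 -1.6873]
 [ 0.2981 -1.2293]
 [-2.0769  0.0769]
 [ 0.318  -0.0391]
 [ 0.3271 -1.3145]
 [ 1.5219 -1.3064]
 [-0.1104 -0.9847]]
knob [0.6035 0.0546 0.076 ]
```

```bash
cat >> h.py <<'E'
STAND=np.array([.676,.0615]); SY=np.radians(5.7)
def orient(yaw,lean):
    z=np.array([np.sin(lean)*np.cos(yaw),np.sin(lean)*np.sin(yaw),-np.cos(lean)])
    y=np.array([np.sin(yaw),-np.cos(yaw),0]);return np.column_stack([np.cross(y,z),y,z])
def stand(x,y,z): c,s=np.cos(SY),np.sin(SY);return np.array([STAND[0]+c*x-s*y,STAND[1]+s*x+c*y,z])
def goal(g,yaw,leandeg,tip=.019):
    "deltas to bring the grasp point (tip back from the TCP) to g"
    s=ctrl.get_state();M=R.from_rotvec(s["tool_rot"]).as_matrix()
    T=orient(yaw,np.radians(leandeg));p=np.array(g)+tip*T[:,2]
    d=M.T@(p-s["position"])*1000;w=R.from_matrix(M.T@T).as_rotvec()
    print("t",round(s["time"],2),"tcp",np.round(s["position"],4),"target",np.round(p,4),"d_mm",np.round(d,1),"w",np.round(w,3),"F",np.round(s["ft_force"],1),"grip",round(s["grip_width"],3),round(s["grip_force"],1))
E
python3 - <<'E'
from h import *
goal([.46,-.05,.25],SY,0); goal([.46,.03,.22],SY,37);goal(stand(-.073,0,.076),SY,37)
E
```

```text
t 1.2 tcp [ 0.2542 -0.5983  0.2226] target [ 0.46  -0.05   0.231] d_mm [ 403.9 -424.1   -8.4] w [0.    0.    0.302] F [-0.7  0.3 -0.2] grip 1.001 0.0
t 1.2 tcp [ 0.2542 -0.5983  0.2226] target [0.4714 0.0311 0.2048] d_mm [ 446.1 -494.3   17.7] w [-0.097  0.641  0.292] F [-0.7  0.3 -0.2] grip 1.001 0.0
t 1.2 tcp [ 0.2542 -0.5983  0.2226] target [0.6147 0.0554 0.0608] d_mm [ 587.5 -460.6  161.7] w [-0.097  0.641  0.292] F [-0.7  0.3 -0.2] grip 1.001 0.0
```

>>> jog_arm(
  increments=[
    {"tx":28,"ty":-28,"tz":-4,"wz":0.06,"gripper":1},
    {"tx":56,"ty":-57,"tz":-8,"wz":0.12,"gripper":1},
    {"tx":84,"ty":-86,"tz":-12,"wz":0.18,"gripper":1},
    {"tx":112,"ty":-115,"tz":-16,"wz":0.24,"gripper":1},
    {"tx":140,"ty":-144,"tz":-20,"wz":0.3,"gripper":1},
  ],
)

```text
validation failed for argument at $.in...
```

```bash
python3 - <<'E'
from h import *
goal([.46,.03,.22],SY,37)
E
```

```text
t 1.2 tcp [ 0.2542 -0.5983  0.2226] target [0.4714 0.0311 0.2048] d_mm [ 446.1 -494.3   17.7] w [-0.097  0.641  0.292] F [-0.7  0.3 -0.2] grip 1.001 0.0
```

>>> jog_arm(
  increments=[
    {"tx":28,"ty":-28,"tz":-4,"wx":0,"wy":0,"wz":0.06,"gripper":1},
    {"tx":56,"ty":-57,"tz":-8,"wx":0,"wy":0,"wz":0.12,"gripper":1},
    {"tx":84,"ty":-86,"tz":-12,"wx":0,"wy":0,"wz":0.18,"gripper":1},
    {"tx":112,"ty":-115,"tz":-16,"wx":0,"wy":0,"wz":0.24,"gripper":1},
    {"tx":140,"ty":-144,"tz":-20,"wx":0,"wy":0,"wz":0.3,"gripper":1},
  ],
)

```text
time: 1.62
position: [0.3271, -0.4091, 0.2428]
tool_rot: [3.137, 0.155, 0.0]
ft_force: [1.1, 0.3, 0.7]
grip_width: 1.0
grip_force: 0.0
```

>>> jog_arm(
  increments=[
    {"tx":18,"ty":-36,"tz":0,"wx":0,"wy":0.06,"wz":0,"gripper":1},
    {"tx":36,"ty":-72,"tz":0,"wx":0,"wy":0.12,"wz":0,"gripper":1},
    {"tx":54,"ty":-108,"tz":0,"wx":0,"wy":0.18,"wz":0,"gripper":1},
    {"tx":72,"ty":-144,"tz":0,"wx":0,"wy":0.24,"wz":0,"gripper":1},
    {"tx":90,"ty":-180,"tz":0,"wx":0,"wy":0.3,"wz":0,"gripper":1},
  ],
)

```text
time: 2.03
position: [0.3985, -0.221, 0.243]
tool_rot: [-3.087, -0.157, -0.472]
ft_force: [1.2, 0.4, -0.1]
grip_width: 1.002
grip_force: 0.0
```

```bash
python3 - <<'E'
from h import *
goal([.46,.03,.22],SY,37)
E
```

```text
t 2.03 tcp [ 0.3985 -0.221   0.243 ] target [0.4714 0.0311 0.2048] d_mm [  82.3 -243.5   65.5] w [-0.     0.342  0.002] F [ 1.2  0.4 -0.1] grip 1.002 0.0
```

>>> jog_arm(
  increments=[
    {"tx":12,"ty":-38,"tz":5,"wx":0,"wy":0.07,"wz":0,"gripper":1},
    {"tx":24,"ty":-76,"tz":10,"wx":0,"wy":0.14,"wz":0,"gripper":1},
    {"tx":36,"ty":-114,"tz":15,"wx":0,"wy":0.21,"wz":0,"gripper":1},
    {"tx":48,"ty":-152,"tz":20,"wx":0,"wy":0.28,"wz":0,"gripper":1},
    {"tx":60,"ty":-190,"tz":25,"wx":0,"wy":0.34,"wz":0,"gripper":1},
  ],
)

```text
time: 2.45
position: [0.4414, -0.155, 0.2011]
tool_rot: [-2.972, -0.168, -0.666]
ft_force: [0.8, 0.1, 1.0]
grip_width: 1.0
grip_force: 0.0
```

```bash
python3 - <<'E'
from h import *
goal([.46,.03,.22],SY,37); goal(stand(-.073-.135,0,.076),SY,37); T=orient(SY,np.radians(37));goal(stand(-.073,0,.076)-.07*T[:,2],SY,37)
print(ctrl.get_state()["joint_positions"])
im=vision.get_image("wrist");cv2.imwrite("pics/w1.png",im["color"])
for t in("knob","tray","head"):print(t,vision.spot_in("wrist",t))
print(ray(im,320,200), im["fx"])
E
```

```text
t 2.45 tcp [ 0.4414 -0.155   0.2011] target [0.4714 0.0311 0.2048] d_mm [  44.8 -180.6   30.1] w [-0.07   0.202 -0.009] F [0.8 0.1 1. ] grip 1.0 0.0
t 2.45 tcp [ 0.4414 -0.155   0.2011] target [0.4804 0.042  0.0608] d_mm [  -8.  -181.   164.8] w [-0.07   0.202 -0.009] F [0.8 0.1 1. ] grip 1.0 0.0
t 2.45 tcp [ 0.4414 -0.155   0.2011] target [0.5728 0.0512 0.1167] d_mm [  99.9 -181.9  154.3] w [-0.07   0.202 -0.009] F [0.8 0.1 1. ] grip 1.0 0.0
[ 0.70502689 -0.29961788 -0.15064235  2.19218065 -0.44802225  0.97312499
 -0.69943615]
knob [{'bbox': [127.1, 0.3, 212.4, 93.8], 'conf': 0.67}]
tray [{'bbox': [127.2, 0.0, 212.9, 88.5], 'conf': 0.62}]
head [{'bbox': [66.8, 0.0, 104.6, 2.5], 'conf': 0.41}, {'bbox': [126.4, 0.0, 209.8, 87.8], 'conf': 0.29}]
(array([ 0.44529913, -0.16525123,  0.38221425]), array([ 0.12664526,  0.09775108, -0.98730338])) 314.66942530543974
```

>>> jog_arm(
  increments=[
    {"tx":20,"ty":-36,"tz":5,"wx":0,"wy":0,"wz":0,"gripper":1},
    {"tx":40,"ty":-72,"tz":10,"wx":0,"wy":0,"wz":0,"gripper":1},
    {"tx":60,"ty":-108,"tz":20,"wx":-0.03,"wy":0.02,"wz":0,"gripper":1},
    {"tx":75,"ty":-144,"tz":35,"wx":-0.05,"wy":0.06,"wz":0,"gripper":1},
    {"tx":90,"ty":-180,"tz":50,"wx":-0.07,"wy":0.1,"wz":0,"gripper":1},
  ],
)

```text
time: 3.07
position: [0.5273, 0.0197, 0.2013]
tool_rot: [-3.016, -0.12, -0.813]
ft_force: [0.7, -0.1, -0.9]
grip_width: 1.001
grip_force: 0.0
```

```bash
python3 - <<'E'
from h import *
T=orient(SY,np.radians(33));goal(stand(-.073,0,.076)-.06*T[:,2],SY,33)
print(ctrl.get_state()["joint_positions"])
im=vision.get_image("wrist");cv2.imwrite("pics/w2.png",im["color"])
for t in("knob","tray","head"):print(t,vision.spot_in("wrist",t))
print(proj(im,stand(-.073,0,.076)),proj(im,stand(-.086,0,.076)),proj(im,stand(-.06,0,.076)))
E
```

```text
t 3.07 tcp [0.5273 0.0197 0.2013] target [0.5811 0.052  0.1104] d_mm [  3.  -28.5 106.8] w [ 0.015  0.05  -0.015] F [ 0.7 -0.1 -0.9] grip 1.001 0.0
[ 0.09744891 -0.30070807 -0.16312276  2.21970713 -0.07432363  0.693188
 -1.51810975]
knob [{'bbox': [262.6, 132.7, 332.1, 199.5], 'conf': 0.57}]
tray [{'bbox': [263.5, 126.0, 331.7, 195.8], 'conf': 0.6}]
head [{'bbox': [180.5, 1.7, 386.4, 138.5], 'conf': 0.67}]
[297.58924086 178.52479284] [297.59218275 190.95370978] [297.5863525  166.32199048]
```

View pics/w2.png

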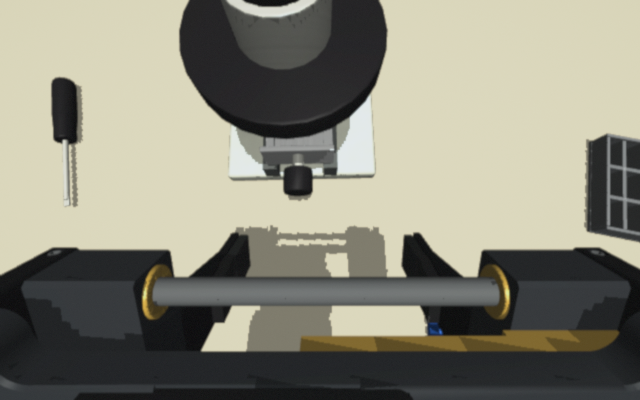

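The wrist picture shows the black knob centred near (298,180), where the stand fit predicts (297.6,178.5), with the ring light above it. I approach along the tool axis.

>>> jog_arm(
  increments=[
    {"tx":0,"ty":-12,"tz":20,"wx":0,"wy":0.01,"wz":0,"gripper":1},
    {"tx":0,"ty":-24,"tz":45,"wx":0.01,"wy":0.03,"wz":-0.01,"gripper":1},
    {"tx":2,"ty":-29,"tz":70,"wx":0.015,"wy":0.05,"wz":-0.015,"gripper":1},
    {"tx":3,"ty":-29,"tz":90,"wx":0.015,"wy":0.05,"wz":-0.015,"gripper":1},
    {"tx":3,"ty":-29,"tz":107,"wx":0.015,"wy":0.05,"wz":-0.015,"gripper":1},
  ],
)

```text
time: 3.68
position: [0.5787, 0.0488, 0.1065]
tool_rot: [-2.985, -0.145, -0.873]
ft_force: [0.2, -1.1, 0.4]
grip_width: 0.999
grip_force: 0.0
```

```bash
python3 - <<'E'
from h import *
goal(stand(-.073,0,.076),SY,33)
print(ctrl.get_state()["joint_positions"])
im=vision.get_image("wrist");cv2.imwrite("pics/w3.png",im["color"])
for t in("knob","tray"):print(t,vision.spot_in("wrist",t))
print(proj(im,stand(-.073,0,.076)))
E
```

```text
t 3.68 tcp [0.5787 0.0488 0.1065] target [0.6137 0.0553 0.0601] d_mm [ 4.8 -3.  58.2] w [ 0.     0.007 -0.002] F [ 0.2 -1.1  0.4] grip 0.999 0.0
[ 0.10945944 -0.06959564 -0.24714937  2.26118936  0.01660414  0.37919371
 -1.62954041]
knob [{'bbox': [270.8, 157.5, 376.6, 243.2], 'conf': 0.92}]
tray [{'bbox': [269.0, 154.6, 375.9, 242.4], 'conf': 0.97}]
[322.35375352 216.53320708]
```

>>> jog_arm(
  increments=[
    {"tx":2,"ty":-2,"tz":18,"wx":0,"wy":0.0,"wz":0,"gripper":1},
    {"tx":4,"ty":-3,"tz":36,"wx":0,"wy":0,"wz":0,"gripper":1},
    {"tx":5,"ty":-3,"tz":50,"wx":0,"wy":0,"wz":0,"gripper":1},
    {"tx":5,"ty":-3,"tz":58,"wx":0,"wy":0,"wz":0,"gripper":1},
    {"tx":5,"ty":-3,"tz":58,"wx":0,"wy":0,"wz":0,"gripper":0.6},
  ],
)

```text
time: 4.25
position: [0.6134, 0.0577, 0.0613]
tool_rot: [-2.983, -0.15, -0.873]
ft_force: [-0.9, 0.4, 0.1]
grip_width: 0.975
grip_force: 0.0
```

>>> jog_arm(
  increments=[
    {"tx":0,"ty":0,"tz":0,"wx":0,"wy":0,"wz":0,"gripper":0},
    {"tx":0,"ty":0,"tz":0,"wx":0,"wy":0,"wz":0,"gripper":0},
    {"tx":0,"ty":0,"tz":0,"wx":0,"wy":0,"wz":0,"gripper":0},
    {"tx":0,"ty":0,"tz":0,"wx":0,"wy":0,"wz":0,"gripper":0},
    {"tx":0,"ty":0,"tz":0,"wx":0,"wy":0,"wz":0,"gripper":0},
  ],
  grip_force=30,
)

```text
time: 4.67
position: [0.6129, 0.0604, 0.062]
tool_rot: [-2.981, -0.156, -0.875]
ft_force: [-0.6, -1.2, -0.2]
grip_width: 0.629
grip_force: 0.0
```

```bash
python3 - <<'E'
from h import *
goal(stand(-.073,0,.076),SY,33)
for x,l in((-.1,25),(-.14,15),(-.212,5)): goal(stand(-.073,0,.076)+stand(x,0,.076)-stand(-.073,0,.076),SY,l)
print(ctrl.get_state()["joint_positions"])
E
```

```text
t 4.67 tcp [0.6129 0.0604 0.062 ] target [0.6137 0.0553 0.0601] d_mm [-0.8  5.2  1.8] w [-0.004  0.005  0.004] F [-0.6 -1.2 -0.2] grip 0.629 0.0
t 4.67 tcp [0.6129 0.0604 0.062 ] target [0.5845 0.0524 0.0588] d_mm [-26.2   5.  -13. ] w [-0.004 -0.134  0.004] F [-0.6 -1.2 -0.2] grip 0.629 0.0
t 4.67 tcp [0.6129 0.0604 0.062 ] target [0.5416 0.0481 0.0576] d_mm [-63.1   4.8 -35.3] w [-0.004 -0.309  0.004] F [-0.6 -1.2 -0.2] grip 0.629 0.0
t 4.67 tcp [0.6129 0.0604 0.062 ] target [0.4667 0.0406 0.0571] d_mm [-126.7    4.4  -75.5] w [-0.003 -0.484  0.004] F [-0.6 -1.2 -0.2] grip 0.629 0.0
[ 0.08912996  0.08437261 -0.25276497  2.22197911  0.17905246  0.27153051
 -1.78175784]
```

>>> jog_arm(
  increments=[
    {"tx":0,"ty":4,"tz":1,"wx":0,"wy":0,"wz":0,"gripper":0},
    {"tx":0,"ty":5,"tz":1,"wx":0,"wy":0,"wz":0,"gripper":0},
    {"tx":0,"ty":5,"tz":1,"wx":0,"wy":0,"wz":0,"gripper":0},
    {"tx":0,"ty":5,"tz":1,"wx":0,"wy":0,"wz":0,"gripper":0},
    {"tx":0,"ty":5,"tz":1,"wx":0,"wy":0,"wz":0,"gripper":0},
  ],
  grip_force=30,
)

```text
time: 5.08
position: [0.6138, 0.0544, 0.0603]
tool_rot: [-2.983, -0.154, -0.873]
ft_force: [0.5, -2.7, -0.4]
grip_width: 0.335
grip_force: 30.0
```

>>> jog_arm(
  increments=[
    {"tx":0,"ty":0,"tz":0,"wx":0,"wy":0,"wz":0,"gripper":0},
    {"tx":0,"ty":0,"tz":0,"wx":0,"wy":0,"wz":0,"gripper":0},
    {"tx":0,"ty":0,"tz":0,"wx":0,"wy":0,"wz":0,"gripper":0},
    {"tx":0,"ty":0,"tz":0,"wx":0,"wy":0,"wz":0,"gripper":0},
    {"tx":0,"ty":0,"tz":0,"wx":0,"wy":0,"wz":0,"gripper":0},
  ],
  grip_force=30,
)

```text
time: 5.5
position: [0.6138, 0.0544, 0.0602]
tool_rot: [-2.983, -0.154, -0.873]
ft_force: [1.2, -5.0, -0.3]
grip_width: 0.334
grip_force: 30.0
```

```bash
python3 - <<'E'
from h import *
for x,l in((-.073,33),(-.1,25),(-.14,15),(-.212,5)): goal(stand(x,0,.076),SY,l)
E
```

```text
t 5.5 tcp [0.6138 0.0544 0.0602] target [0.6137 0.0553 0.0601] d_mm [-0.1 -0.9  0.1] w [-0.003  0.007  0.003] F [ 1.2 -5.  -0.3] grip 0.334 30.0
t 5.5 tcp [0.6138 0.0544 0.0602] target [0.5845 0.0524 0.0588] d_mm [-25.5  -1.  -14.6] w [-0.003 -0.133  0.003] F [ 1.2 -5.  -0.3] grip 0.334 30.0
t 5.5 tcp [0.6138 0.0544 0.0602] target [0.5416 0.0481 0.0576] d_mm [-62.4  -1.1 -36.9] w [-0.003 -0.308  0.003] F [ 1.2 -5.  -0.3] grip 0.334 30.0
t 5.5 tcp [0.6138 0.0544 0.0602] target [0.4667 0.0406 0.0571] d_mm [-126.1   -1.4  -76.9] w [-0.002 -0.482  0.003] F [ 1.2 -5.  -0.3] grip 0.334 30.0
```

>>> jog_arm(
  increments=[
    {"tx":-10,"ty":-1,"tz":-6.5,"wx":0,"wy":0,"wz":0,"gripper":0},
    {"tx":-23,"ty":-1,"tz":-14,"wx":0,"wy":-0.08,"wz":0,"gripper":0},
    {"tx":-37,"ty":-1,"tz":-22,"wx":0,"wy":-0.17,"wz":0,"gripper":0},
    {"tx":-50,"ty":-1,"tz":-29,"wx":0,"wy":-0.24,"wz":0,"gripper":0},
    {"tx":-62,"ty":-1,"tz":-37,"wx":0,"wy":-0.31,"wz":0,"gripper":0},
  ],
  grip_force=40,
)

```text
time: 5.92
position: [0.5414, 0.047, 0.058]
tool_rot: [-3.099, -0.16, -0.4]
ft_force: [3.6, -6.4, -9.3]
grip_width: 0.335
grip_force: 40.0
```

```bash
python3 - <<'E'
from h import *
for x,l in((-.14,15),(-.18,10),(-.212,5)): goal(stand(x,0,.076),SY,l)
E
```

```text
t 5.92 tcp [0.5414 0.047  0.058 ] target [0.5416 0.0481 0.0576] d_mm [ 0.2 -1.1  0.4] w [-0.001  0.005  0.004] F [ 3.6 -6.4 -9.3] grip 0.335 40.0
t 5.92 tcp [0.5414 0.047  0.058 ] target [0.5002 0.044  0.0573] d_mm [-40.1  -1.2  -9.8] w [-0.001 -0.082  0.004] F [ 3.6 -6.4 -9.3] grip 0.335 40.0
t 5.92 tcp [0.5414 0.047  0.058 ] target [0.4667 0.0406 0.0571] d_mm [-72.7  -1.4 -18.2] w [-0.001 -0.17   0.004] F [ 3.6 -6.4 -9.3] grip 0.335 40.0
```

>>> jog_arm(
  increments=[
    {"tx":-15,"ty":-2,"tz":-4,"wx":0,"wy":-0.03,"wz":0,"gripper":0},
    {"tx":-30,"ty":-2,"tz":-7,"wx":0,"wy":-0.06,"wz":0,"gripper":0},
    {"tx":-45,"ty":-2,"tz":-11,"wx":0,"wy":-0.1,"wz":0,"gripper":0},
    {"tx":-60,"ty":-2,"tz":-15,"wx":0,"wy":-0.13,"wz":0,"gripper":0},
    {"tx":-70,"ty":-2,"tz":-17.5,"wx":0,"wy":-0.17,"wz":0,"gripper":0},
  ],
  grip_force=40,
)

```text
time: 6.33
position: [0.4708, 0.0397, 0.0575]
tool_rot: [-3.132, -0.162, -0.144]
ft_force: [2.9, -10.6, -2.3]
grip_width: 0.338
grip_force: 40.0
```

>>> jog_arm(
  increments=[
    {"tx":-1,"ty":0,"tz":0,"wx":0,"wy":0,"wz":0,"gripper":0},
    {"tx":-2,"ty":0,"tz":0,"wx":0,"wy":0,"wz":0,"gripper":0},
    {"tx":-3,"ty":0,"tz":0,"wx":0,"wy":0,"wz":0,"gripper":0},
    {"tx":-3,"ty":0,"tz":0,"wx":0,"wy":0,"wz":0,"gripper":0},
    {"tx":-3,"ty":0,"tz":0,"wx":0,"wy":0,"wz":0,"gripper":0},
  ],
  grip_force=40,
)

```text
time: 6.75
position: [0.4695, 0.0396, 0.0575]
tool_rot: [-3.132, -0.163, -0.149]
ft_force: [5.0, -10.5, -1.6]
grip_width: 0.331
grip_force: 40.0
```

```bash
python3 - <<'E'
from h import *
goal(stand(-.212,0,.076),SY,5)
E
```

```text
t 6.75 tcp [0.4695 0.0396 0.0575] target [0.4667 0.0406 0.0571] d_mm [-2.7 -1.3  0.2] w [ 0.003 -0.007  0.004] F [  5.  -10.5  -1.6] grip 0.331 40.0
```

>>> jog_arm(
  increments=[
    {"tx":-1,"ty":0,"tz":0,"wx":0,"wy":0,"wz":0,"gripper":1},
    {"tx":-1,"ty":0,"tz":0,"wx":0,"wy":0,"wz":0,"gripper":1},
    {"tx":-1,"ty":0,"tz":0,"wx":0,"wy":0,"wz":0,"gripper":1},
    {"tx":-1,"ty":0,"tz":0,"wx":0,"wy":0,"wz":0,"gripper":1},
    {"tx":-1,"ty":0,"tz":0,"wx":0,"wy":0,"wz":0,"gripper":1},
  ],
)

```text
time: 7.17
position: [0.4656, 0.044, 0.0565]
tool_rot: [-3.127, -0.166, -0.139]
ft_force: [-0.9, -1.0, 0.9]
grip_width: 0.626
grip_force: 0.0
```

>>> jog_arm(
  increments=[
    {"tx":0,"ty":0,"tz":0,"wx":0,"wy":0,"wz":0,"gripper":1},
    {"tx":0,"ty":0,"tz":-20,"wx":0,"wy":0,"wz":0,"gripper":1},
    {"tx":0,"ty":0,"tz":-60,"wx":0,"wy":0,"wz":0,"gripper":1},
    {"tx":0,"ty":0,"tz":-100,"wx":0,"wy":0,"wz":0,"gripper":1},
    {"tx":0,"ty":0,"tz":-130,"wx":0,"wy":0,"wz":0,"gripper":1},
  ],
)

```text
time: 7.58
position: [0.4546, 0.0423, 0.189]
tool_rot: [-3.127, -0.166, -0.143]
ft_force: [0.6, 1.4, 0.7]
grip_width: 0.966
grip_force: 0.0
```

```bash
python3 - <<'E'
from h import *
goal([.487,-.249,.14],np.radians(1.5),0)
w=vision.get_image("wrist")["color"];sd=vision.get_image("side")
b=sd["color"]
s=cv2.resize(b[170:230,290:410],None,fx=5,fy=5,interpolation=cv2.INTER_CUBIC)
cv2.imwrite("pics/m3.png",np.vstack([cv2.resize(w,None,fx=.0+600/640,fy=600/640)[:300],s]))
print(vision.spot_in("side","knob"))
print("knob",proj(sd,[.4678,.0398,.076]))
c,n=np.cos(.108),np.sin(.108)
for dx,dy in((-.04,-.027),(-.04,.027),(.04,.027),(.04,-.027)): print(proj(sd,[.5404+c*dx-n*dy,.0475+n*dx+c*dy,.066]))
E
```

```text
t 7.58 tcp [0.4546 0.0423 0.189 ] target [ 0.487 -0.249  0.121] d_mm [ -4.8 293.2  67.2] w [-0.006 -0.092  0.08 ] F [0.6 1.4 0.7] grip 0.966 0.0
[{'bbox': [285.2, 186.6, 360.3, 217.0], 'conf': 0.81}]
knob [289.6606337  201.70174687]
[302.42623793 210.18369489]
[300.76647296 196.57253994]
[328.4684669  194.26645733]
[331.09992789 207.71699169]
```

View pics/m3.png

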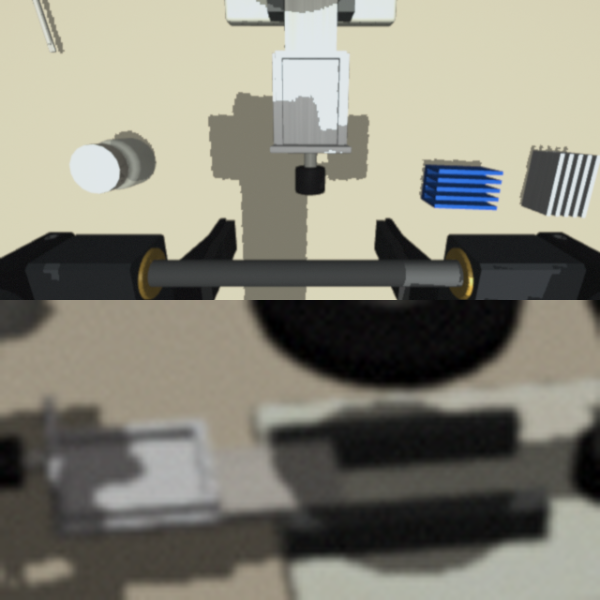

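The slide is out: in the wrist crop the tray shows at (282–340, 58–146), with the knob at (310,180). I compare the tray prediction with this view.

```bash
python3 - <<'E'
from h import *
np.set_printoptions(precision=4,suppress=True)
im=vision.get_image("wrist");k=600/640
c,n=np.cos(.108),np.sin(.108)
P=lambda dx,dy,z:[.5404+c*dx-n*dy,.0475+n*dx+c*dy,z]
for nm,a in(("innerTL",(.04,.027,.066)),("innerTR",(.04,-.027,.066)),("knob",(-.073,0,.076)),("plateL",(-.043,.037,.09)),("plateR",(-.043,-.037,.09)),("outTL",(.046,.033,.066)),("outTR",(.046,-.033,.066))): print(nm,proj(im,P(*a))*k)
for u,v,z in((282,58,.066),(339,58,.066),(310,180,.076),(274,52,.066),(349,54,.066)): print(at_z(im,u/k,v/k,z))
for q in((555,149),(600,152),(525,207),(588,216)): print("hs",at_z(im,q[0]/k,q[1]/k,.04))
for d in vision.spot_in("wrist","heatsink"): print(d)
E
```

```text
innerTL [280.9285  58.6272]
innerTR [339.0228  58.5146]
knob [309.9426 180.0533]
plateL [269.4271 150.4459]
plateR [351.0428 150.3133]
outTL [274.3279  51.7283]
outTR [345.6473  51.5884]
[0.5779 0.0777 0.066 ]
[0.5835 0.025  0.066 ]
[0.4679 0.0396 0.076 ]
[0.5823 0.0855 0.066 ]
[0.5879 0.0163 0.066 ]
hs [ 0.5229 -0.2196  0.04  ]
hs [ 0.5249 -0.2687  0.04  ]
hs [ 0.4562 -0.2041  0.04  ]
hs [ 0.4535 -0.2773  0.04  ]
{'bbox': [554.9, 162.9, 640.0, 237.0], 'conf': 0.71}
{'bbox': [451.3, 172.0, 536.9, 224.9], 'conf': 0.58}
```

>>> jog_arm(
  increments=[
    {"tx":0,"ty":30,"tz":0,"wx":0,"wy":-0.02,"wz":0.02,"gripper":1},
    {"tx":0,"ty":70,"tz":0,"wx":0,"wy":-0.04,"wz":0.04,"gripper":1},
    {"tx":0,"ty":110,"tz":0,"wx":0,"wy":-0.06,"wz":0.06,"gripper":1},
    {"tx":-2,"ty":150,"tz":5,"wx":0,"wy":-0.08,"wz":0.08,"gripper":1},
    {"tx":-3,"ty":190,"tz":10,"wx":0,"wy":-0.09,"wz":0.08,"gripper":0.9},
  ],
)

```text
time: 8.25
position: [0.4713, -0.1488, 0.1734]
tool_rot: [-3.135, -0.039, 0.007]
ft_force: [1.0, 1.0, -0.1]
grip_width: 0.976
grip_force: 0.0
```

>>> jog_arm(
  increments=[
    {"tx":7,"ty":35,"tz":10,"wx":0,"wy":0,"wz":0,"gripper":0.8},
    {"tx":14,"ty":65,"tz":20,"wx":0,"wy":0,"wz":0,"gripper":0.76},
    {"tx":15,"ty":85,"tz":20,"wx":0,"wy":0,"wz":0,"gripper":0.76},
    {"tx":15,"ty":93,"tz":20,"wx":0,"wy":0,"wz":0,"gripper":0.76},
    {"tx":15,"ty":93,"tz":20,"wx":0,"wy":0,"wz":0,"gripper":0.76},
  ],
)

```text
time: 8.67
position: [0.4881, -0.2415, 0.153]
tool_rot: [-3.135, -0.034, 0.007]
ft_force: [0.2, -0.7, -0.7]
grip_width: 0.769
grip_force: 0.0
```

```bash
python3 - <<'E'
from h import *
goal([.487,-.249,.035],np.radians(1.5),0)
im=vision.get_image("wrist");cv2.imwrite("pics/w5.png",im["color"])
for d in vision.spot_in("wrist","heatsink"): print(d)
print(ctrl.get_state()["joint_positions"])
a=np.radians(1.5);c,n=np.cos(a),np.sin(a)
for dx in(-.035,.035):
  for dy in(-.022,.022): print(proj(im,[.487+c*dx-n*dy,-.249+n*dx+c*dy,.04]))
E
```

```text
t 8.67 tcp [ 0.4881 -0.2415  0.153 ] target [ 0.487 -0.249  0.016] d_mm [ -0.6   8.4 136.9] w [-0.006  0.004 -0.004] F [ 0.2 -0.7 -0.7] grip 0.769 0.0
{'bbox': [303.4, 257.4, 369.7, 333.9], 'conf': 0.95}
{'bbox': [310.2, 154.2, 360.4, 233.7], 'conf': 0.89}
{'bbox': [173.3, 173.2, 260.7, 233.9], 'conf': 0.77}
{'bbox': [409.6, 156.1, 504.6, 237.2], 'conf': 0.56}
[ 0.39405133  0.14681873  0.01525796  1.80219368 -0.00833364  1.19761471
 -1.13234616]
[358.33767515 228.98206215]
[311.76819979 229.03208858]
[360.5330717  155.27257282]
[310.44112147 155.40351033]
```

View pics/w5.png

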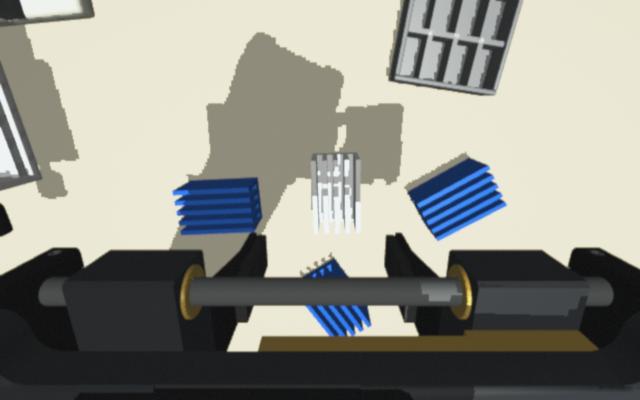

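Silver sink at (311–360, 153–233), matching the predicted corners to about 1–2 px. The nearest blue ones, (262,205) on the left and (407,190) on the right, leave room for the fingers. I descend.

>>> jog_arm(
  increments=[
    {"tx":0,"ty":6,"tz":20,"wx":-0.005,"wy":0.004,"wz":0,"gripper":0.74},
    {"tx":-0.5,"ty":8,"tz":45,"wx":-0.005,"wy":0.004,"wz":0,"gripper":0.74},
    {"tx":-0.5,"ty":8,"tz":70,"wx":-0.005,"wy":0.004,"wz":0,"gripper":0.74},
    {"tx":-0.5,"ty":8,"tz":85,"wx":-0.005,"wy":0.004,"wz":0,"gripper":0.74},
    {"tx":-0.5,"ty":8,"tz":90,"wx":-0.005,"wy":0.004,"wz":0,"gripper":0.74},
  ],
)

```text
time: 9.18
position: [0.4877, -0.2441, 0.0624]
tool_rot: [-3.138, -0.044, 0.001]
ft_force: [-0.6, 0.4, -0.3]
grip_width: 0.739
grip_force: 0.0
```

```bash
python3 - <<'E'
from h import *
goal([.487,-.249,.035],np.radians(1.5),0)
E
```

```text
t 9.18 tcp [ 0.4877 -0.2441  0.0624] target [ 0.487 -0.249  0.016] d_mm [-0.8  5.1 46.4] w [-0.003  0.001  0.002] F [-0.6  0.4 -0.3] grip 0.739 0.0
```

>>> jog_arm(
  increments=[
    {"tx":-1,"ty":4,"tz":4,"wx":0,"wy":0,"wz":0,"gripper":0.74},
    {"tx":-1,"ty":4,"tz":8,"wx":0,"wy":0,"wz":0,"gripper":0.74},
    {"tx":-1,"ty":4,"tz":12,"wx":0,"wy":0,"wz":0,"gripper":0.74},
    {"tx":-1,"ty":4,"tz":12,"wx":0,"wy":0,"wz":0,"gripper":0.74},
    {"tx":-1,"ty":4,"tz":12,"wx":0,"wy":0,"wz":0,"gripper":0.74},
  ],
)

```text
time: 9.6
position: [0.4887, -0.2516, 0.0536]
tool_rot: [-3.141, -0.039, -0.007]
ft_force: [-0.3, 1.2, -0.1]
grip_width: 0.739
grip_force: 0.0
```

```bash
python3 - <<'E'
from h import *
goal([.487,-.249,.035],np.radians(1.5),0)
E
```

```text
t 9.6 tcp [ 0.4887 -0.2516  0.0536] target [ 0.487 -0.249  0.016] d_mm [-1.8 -2.6 37.6] w [-0.    -0.004 -0.001] F [-0.3  1.2 -0.1] grip 0.739 0.0
```

>>> jog_arm(
  increments=[
    {"tx":-1,"ty":-1,"tz":10,"wx":0,"wy":0,"wz":0,"gripper":0.74},
    {"tx":-1,"ty":-1,"tz":20,"wx":0,"wy":0,"wz":0,"gripper":0.74},
    {"tx":-1,"ty":-1,"tz":29,"wx":0,"wy":0,"wz":0,"gripper":0.74},
    {"tx":-1,"ty":-1,"tz":36,"wx":0,"wy":0,"wz":0,"gripper":0.74},
    {"tx":-1,"ty":-1,"tz":36,"wx":0,"wy":0,"wz":0,"gripper":0.74},
  ],
)

```text
time: 10.02
position: [0.4857, -0.2498, 0.0146]
tool_rot: [-3.139, -0.039, 0.001]
ft_force: [-1.1, -0.3, 0.1]
grip_width: 0.741
grip_force: 0.0
```

```bash
python3 - <<'E'
from h import *
goal([.487,-.249,.035],np.radians(1.5),0)
for i in range(4): vision.get_image("wrist");print(ctrl.get_state()["position"])
E
```

```text
t 10.02 tcp [ 0.4857 -0.2498  0.0146] target [ 0.487 -0.249  0.016] d_mm [ 1.3 -0.7 -1.4] w [-0.002  0.    -0.001] F [-1.1 -0.3  0.1] grip 0.741 0.0
[ 0.48630898 -0.25010076  0.01551634]
[ 0.48696607 -0.25037609  0.01631211]
[ 0.48741714 -0.2506169   0.01689958]
[ 0.48768068 -0.25070205  0.01722045]
```

>>> jog_arm(
  increments=[
    {"tx":0,"ty":-1,"tz":1,"wx":0,"wy":0,"wz":0,"gripper":0.6},
    {"tx":0,"ty":-1,"tz":1,"wx":0,"wy":0,"wz":0,"gripper":0.5},
    {"tx":0,"ty":-1,"tz":1,"wx":0,"wy":0,"wz":0,"gripper":0.3},
    {"tx":0,"ty":-1,"tz":1,"wx":0,"wy":0,"wz":0,"gripper":0.3},
    {"tx":0,"ty":-1,"tz":1,"wx":0,"wy":0,"wz":0,"gripper":0.3},
  ],
  grip_force=20,
)

```text
time: 10.63
position: [0.4875, -0.2497, 0.0162]
tool_rot: [-3.141, -0.039, -0.006]
ft_force: [-0.7, -1.0, 0.9]
grip_width: 0.503
grip_force: 19.9
```

>>> jog_arm(
  increments=[
    {"tx":0,"ty":0,"tz":0,"wx":0,"wy":0,"wz":0,"gripper":0.3},
    {"tx":0,"ty":0,"tz":0,"wx":0,"wy":0,"wz":0,"gripper":0.3},
    {"tx":0,"ty":0,"tz":0,"wx":0,"wy":0,"wz":0,"gripper":0.3},
    {"tx":0,"ty":0,"tz":-2,"wx":0,"wy":0,"wz":0,"gripper":0.3},
    {"tx":0,"ty":0,"tz":-4,"wx":0,"wy":0,"wz":0,"gripper":0.3},
  ],
  grip_force=20,
)

```text
time: 11.05
position: [0.4867, -0.2492, 0.0195]
tool_rot: [-3.14, -0.039, -0.003]
ft_force: [-0.7, -0.3, -2.3]
grip_width: 0.508
grip_force: 19.9
```

>>> jog_arm(
  increments=[
    {"tx":0,"ty":0,"tz":-20,"wx":0,"wy":0,"wz":0,"gripper":0.3},
    {"tx":0,"ty":0,"tz":-50,"wx":0,"wy":0,"wz":0,"gripper":0.3},
    {"tx":0,"ty":0,"tz":-80,"wx":0,"wy":0,"wz":0,"gripper":0.3},
    {"tx":0,"ty":0,"tz":-105,"wx":0,"wy":0,"wz":0,"gripper":0.3},
    {"tx":0,"ty":0,"tz":-120,"wx":0,"wy":0,"wz":0,"gripper":0.3},
  ],
  grip_force=20,
)

```text
time: 11.47
position: [0.488, -0.25, 0.1431]
tool_rot: [3.14, 0.039, 0.01]
ft_force: [0.7, -0.3, -2.6]
grip_width: 0.505
grip_force: 19.9
```

>>> jog_arm(
  increments=[
    {"tx":5,"ty":-25,"tz":0,"wx":0,"wy":0,"wz":-0.02,"gripper":0.3},
    {"tx":10,"ty":-60,"tz":0,"wx":0,"wy":0,"wz":-0.04,"gripper":0.3},
    {"tx":16,"ty":-95,"tz":0,"wx":0,"wy":0,"wz":-0.06,"gripper":0.3},
    {"tx":22,"ty":-125,"tz":0,"wx":0,"wy":0,"wz":-0.08,"gripper":0.3},
    {"tx":26,"ty":-150,"tz":0,"wx":0,"wy":0,"wz":-0.08,"gripper":0.3},
  ],
  grip_force=20,
)

```text
time: 11.88
position: [0.5091, -0.0959, 0.14]
tool_rot: [-3.136, -0.169, -0.005]
ft_force: [0.7, 0.1, -1.8]
grip_width: 0.505
grip_force: 19.9
```

```bash
sed -i 's/^STAND=.*/SY=.108; STAND=np.array([.5404,.0475])+.135*np.array([np.cos(SY),np.sin(SY)])/' h.py; python3 - <<'E'
from h import *
print(STAND)
goal(stand(-.135,0,.15),SY,0)
E
```

```text
[0.67461344 0.06205167]
t 11.88 tcp [ 0.5091 -0.0959  0.14  ] target [0.5404 0.0475 0.131 ] d_mm [  46.6 -139.2    9.3] w [-0.001 -0.003 -0.   ] F [ 0.7  0.1 -1.8] grip 0.505 19.9
```

>>> jog_arm(
  increments=[
    {"tx":9,"ty":-30,"tz":0,"wx":0,"wy":0,"wz":0,"gripper":0.3},
    {"tx":18,"ty":-60,"tz":0,"wx":0,"wy":0,"wz":0,"gripper":0.3},
    {"tx":28,"ty":-90,"tz":0,"wx":0,"wy":0,"wz":0,"gripper":0.3},
    {"tx":38,"ty":-115,"tz":2,"wx":0,"wy":0,"wz":0,"gripper":0.3},
    {"tx":46,"ty":-137,"tz":4,"wx":0,"wy":0,"wz":0,"gripper":0.3},
  ],
  grip_force=20,
)

```text
time: 12.3
position: [0.5405, 0.0447, 0.1362]
tool_rot: [-3.136, -0.168, -0.005]
ft_force: [-0.2, 0.3, -1.4]
grip_width: 0.508
grip_force: 19.9
```

```bash
python3 - <<'E'
from h import *
sd=None
for i in range(5): im=vision.get_image("wrist")
goal(stand(-.135,0,.097),SY,0)
sd=vision.get_image("side")
w=im["color"][130:400,180:500]; s=cv2.resize(sd["color"][165:225,270:360],None,fx=7,fy=7,interpolation=cv2.INTER_CUBIC)[:300]
cv2.imwrite("pics/m4.png",np.vstack([cv2.resize(w,(356,300)),s[:, :356]]) if 0 else np.hstack([cv2.resize(w,(356,300)),s[:,:440]]))
s_=ctrl.get_state();p=s_["position"];b=p[2]-.0162;c,n=np.cos(SY),np.sin(SY)
for dx in(-.035,.035):
  for dy in(-.022,.022):
    q=[p[0]+c*dx-n*dy,p[1]+n*dx+c*dy]
    print(dx,dy,"wrist top",(proj(im,q+[b+.04])-[180,130])*356/320,"side top",(proj(sd,q+[b+.04])-[270,165])*7+[356,0],"side bot",(proj(sd,q+[b])-[270,165])*7+[356,0])
E
```

```text
t 12.55 tcp [0.5401 0.0412 0.1359] target [0.5404 0.0475 0.078 ] d_mm [ 0.8 -6.3 57.9] w [ 0.001 -0.002 -0.003] F [ 0.9 -0.9 -1.4] grip 0.509 19.9
-0.035 -0.022 wrist top [213.9947292 221.413662 ] side top [586.49857594 144.30705883] side bot [589.67254654 221.52894437]
-0.035 0.022 wrist top [121.26992579 221.49126412] side top [576.22467113  66.10058424] side bot [579.58800817 143.21017093]
0.035 -0.022 wrist top [221.27738974  81.0871294 ] side top [774.3503494  129.07861026] side bot [772.21806581 206.32195595]
0.035 0.022 wrist top [115.50539907  81.14437252] side top [758.50405261  51.74002728] side bot [756.86708808 128.84729799]
```

View pics/m4.png

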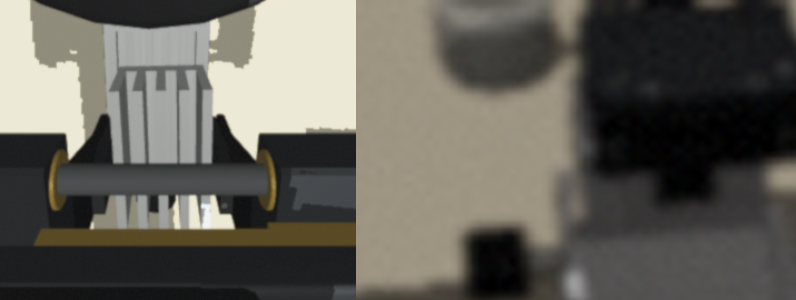

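The wrist crop shows the sink held fins up: fin tops end near v≈89, base edge near v≈67, sides at u 110–212. The knob in the side crop is at (497,262). I measure the sink's offset in the grip numerically, and the camera's clearance to the head.

```bash
python3 - <<'E'
from h import *
np.set_printoptions(precision=4,suppress=True)
for i in range(6):
    s=ctrl.get_state();im=vision.get_image("wrist")
    if i%2: print(s["position"],s["tool_rot"])
p=s["position"];M=R.from_rotvec(s["tool_rot"]).as_matrix();o,_=ray(im,0,0)
print("cam in tool",M.T@(o-p),"cam",o,"head",STAND)
f=lambda x,y,z:proj(im,p+M@np.array([x,y,z]))
zt=-.0238;zb=.0162
print("far top",f(.035,-.022,zt),f(.035,.022,zt),"far base",f(.035,-.022,zb),f(.035,.022,zb),"base top far",f(.035,0,zb-.01),"10mm in x px:",f(.025,0,zt)-f(.035,0,zt))
g=cv2.cvtColor(im["color"],cv2.COLOR_BGR2GRAY)
for u in(281,301,322,343,363): print(u,g[180:224,u-1:u+2].mean(1).astype(int).tolist())
print("row 240",g[236:245,265:385].mean(0).astype(int).tolist())
E
```

```text
[0.5403 0.0404 0.1361] [3.1369 0.1613 0.0044]
[0.5405 0.0406 0.1363] [3.1373 0.1613 0.005 ]
[0.5405 0.0411 0.1364] [-3.1373 -0.1624 -0.0054]
cam in tool [ 0.0802 -0.001  -0.1624] cam [0.6197 0.0503 0.2991] head [0.6746 0.0621]
far top [279.818  202.7954] [374.8115 202.8557] far base [289.2729 181.5704] [364.5297 181.6223] base top far [326.9918 186.0313] 10mm in x px: [-0.054  20.1202]
281 [165, 165, 165, 165, 164, 165, 165, 165, 165, 165, 165, 165, 165, 165, 166, 165, 166, 166, 165, 164, 159, 151, 142, 132, 124, 117, 109, 104, 102, 99, 98, 105, 131, 156, 165, 166, 166, 166, 166, 166, 165, 165, 166, 165]
301 [172, 172, 173, 172, 172, 172, 172, 172, 166, 142, 113, 99, 98, 110, 139, 153, 154, 150, 146, 141, 135, 130, 125, 120, 115, 112, 108, 105, 103, 101, 99, 115, 150, 164, 166, 166, 167, 166, 167, 166, 166, 166, 166, 166]
322 [174, 174, 173, 174, 173, 173, 173, 172, 162, 128, 103, 98, 99, 101, 104, 104, 103, 101, 101, 102, 102, 101, 100, 100, 100, 101, 100, 99, 99, 99, 106, 132, 157, 165, 167, 166, 166, 166, 166, 166, 166, 167, 166, 166]
343 [172, 172, 172, 171, 171, 171, 171, 165, 1
[... 248 characters left out ...]
105, 101, 99, 99, 99, 98, 97, 98, 100, 99, 98, 98, 98, 100, 118, 144, 154, 155, 155, 156, 155, 156, 159, 161, 162, 161, 161, 161]
row 240 [131, 112, 84, 55, 32, 23, 20, 20, 20, 20, 21, 24, 30, 63, 118, 155, 163, 165, 164, 164, 164, 164, 157, 129, 94, 81, 80, 79, 80, 87, 117, 154, 163, 164, 164, 164, 164, 165, 164, 165, 164, 164, 164, 153, 112, 85, 88, 120, 157, 168, 169, 168, 167, 165, 165, 165, 164, 165, 164, 165, 164, 164, 164, 165, 166, 166, 165, 165, 164, 165, 166, 167, 166, 153, 107, 97, 137, 159, 164, 164, 165, 164, 164, 164, 165, 167, 169, 168, 167, 166, 153, 106, 78, 76, 76, 81, 111, 152, 164, 164, 164, 164, 164, 164, 163, 149, 89, 36, 29, 28, 24, 20, 20, 21, 20, 20, 25, 47, 91, 143]
```

>>> jog_arm(
  increments=[
    {"tx":1,"ty":-3,"tz":0,"wx":0,"wy":0,"wz":0,"gripper":0.3},
    {"tx":3,"ty":-6,"tz":0,"wx":0,"wy":0,"wz":0,"gripper":0.3},
    {"tx":4,"ty":-6.5,"tz":5,"wx":0,"wy":0,"wz":0,"gripper":0.3},
    {"tx":4,"ty":-6.5,"tz":15,"wx":0,"wy":0,"wz":0,"gripper":0.3},
    {"tx":4,"ty":-6.5,"tz":25,"wx":0,"wy":0,"wz":0,"gripper":0.3},
  ],
  grip_force=20,
)

```text
time: 13.32
position: [0.5441, 0.0492, 0.1105]
tool_rot: [-3.137, -0.166, -0.006]
ft_force: [0.0, -0.3, -2.1]
grip_width: 0.503
grip_force: 19.9
```

```bash
python3 - <<'E'
from h import *
for i in range(12): vision.get_image("wrist"); (i%3==2) and print(np.round(ctrl.get_state()["position"],4))
goal(stand(-.1315,0,.074),SY,0,.0)
E
```

```text
[0.5425 0.0487 0.1094]
[0.5441 0.0489 0.1114]
[0.5443 0.049  0.1118]
[0.5441 0.049  0.1116]
t 13.92 tcp [0.5441 0.049  0.1116] target [0.5439 0.0479 0.074 ] d_mm [-0.5  1.  37.6] w [-0.    -0.004 -0.003] F [-0.3 -0.2 -1.8] grip 0.506 19.9
```

>>> jog_arm(
  increments=[
    {"tx":0,"ty":1,"tz":7,"wx":0,"wy":0,"wz":0,"gripper":0.3},
    {"tx":0,"ty":1,"tz":14,"wx":0,"wy":0,"wz":0,"gripper":0.3},
    {"tx":0,"ty":1,"tz":21,"wx":0,"wy":0,"wz":0,"gripper":0.3},
    {"tx":0,"ty":1,"tz":27,"wx":0,"wy":0,"wz":0,"gripper":0.3},
    {"tx":0,"ty":1,"tz":31,"wx":0,"wy":0,"wz":0,"gripper":0.3},
  ],
  grip_force=20,
)

```text
time: 14.33
position: [0.5434, 0.0479, 0.0788]
tool_rot: [-3.137, -0.165, -0.002]
ft_force: [0.4, -0.0, -1.9]
grip_width: 0.508
grip_force: 19.9
```

```bash
python3 - <<'E'
from h import *
for i in range(8): im=vision.get_image("wrist"); (i%3==2) and print(np.round(ctrl.get_state()["position"],4))
goal(stand(-.1315,0,.074),SY,0,.0)
g=cv2.cvtColor(im["color"],cv2.COLOR_BGR2GRAY)
for u in(311,332): print(u,g[170:224,u-1:u+2].mean(1).astype(int).tolist())
print("backrim outer/inner top",proj(im,stand(-.089,0,.066)),proj(im,stand(-.095,0,.066)),"floor",proj(im,stand(-.095,0,.058)))
cv2.imwrite("pics/w6.png",cv2.resize(im["color"][100:260,220:440],None,fx=3,fy=3,interpolation=cv2.INTER_CUBIC))
E
```

```text
[0.5437 0.048  0.0797]
[0.5445 0.0481 0.0807]
t 14.73 tcp [0.5445 0.0481 0.0807] target [0.5439 0.0479 0.074 ] d_mm [-0.7  0.1  6.7] w [-0.    -0.004 -0.003] F [ 0.1  0.1 -3.3] grip 0.507 19.9
311 [29, 30, 28, 29, 29, 30, 29, 29, 29, 30, 29, 29, 29, 28, 29, 28, 30, 29, 30, 29, 30, 28, 29, 29, 27, 28, 30, 30, 29, 29, 28, 30, 29, 29, 29, 29, 29, 28, 30, 30, 28, 28, 30, 29, 29, 29, 29, 29, 29, 31, 29, 29, 29, 31]
332 [28, 29, 29, 30, 30, 30, 29, 28, 29, 29, 29, 29, 28, 30, 29, 29, 29, 28, 28, 29, 29, 28, 30, 28, 29, 29, 29, 30, 29, 28, 29, 29, 29, 29, 29, 29, 29, 29, 29, 29, 29, 30, 29, 29, 30, 29, 30, 29, 29, 30, 29, 27, 29, 29]
backrim outer/inner top [326.90211187 170.71917092] [326.91026711 180.87299377] floor [326.84704604 177.70276211]
```

View pics/w6.png

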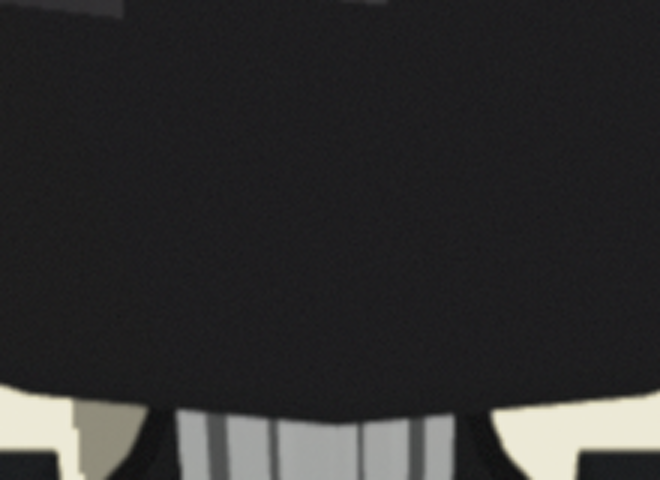

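The ring light hides the tray from the wrist camera here; no contact force shows. I lower the last millimetres slowly.

>>> jog_arm(
  increments=[
    {"tx":-0.5,"ty":0,"tz":1.5,"wx":0,"wy":0,"wz":0,"gripper":0.3},
    {"tx":-0.5,"ty":0,"tz":3,"wx":0,"wy":0,"wz":0,"gripper":0.3},
    {"tx":-0.5,"ty":0,"tz":4,"wx":0,"wy":0,"wz":0,"gripper":0.3},
    {"tx":-0.5,"ty":0,"tz":5,"wx":0,"wy":0,"wz":0,"gripper":0.3},
    {"tx":-0.5,"ty":0,"tz":5,"wx":0,"wy":0,"wz":0,"gripper":0.3},
  ],
  grip_force=20,
)

```text
time: 15.15
position: [0.5435, 0.0479, 0.075]
tool_rot: [-3.137, -0.165, -0.004]
ft_force: [-0.3, -0.1, -2.2]
grip_width: 0.504
grip_force: 19.9
```

>>> jog_arm(
  increments=[
    {"tx":0,"ty":0,"tz":0.5,"wx":0,"wy":0,"wz":0,"gripper":0.3},
    {"tx":0,"ty":0,"tz":1,"wx":0,"wy":0,"wz":0,"gripper":0.3},
    {"tx":0,"ty":0,"tz":1.5,"wx":0,"wy":0,"wz":0,"gripper":0.3},
    {"tx":0,"ty":0,"tz":1.5,"wx":0,"wy":0,"wz":0,"gripper":0.3},
    {"tx":0,"ty":0,"tz":1.5,"wx":0,"wy":0,"wz":0,"gripper":0.3},
  ],
  grip_force=20,
)

```text
time: 15.57
position: [0.5437, 0.0479, 0.0742]
tool_rot: [-3.137, -0.165, -0.005]
ft_force: [-1.6, -0.2, 1.6]
grip_width: 0.503
grip_force: 19.9
```

>>> jog_arm(
  increments=[
    {"tx":0,"ty":0,"tz":0.5,"wx":0,"wy":0,"wz":0,"gripper":0.3},
    {"tx":0,"ty":0,"tz":0.5,"wx":0,"wy":0,"wz":0,"gripper":0.55},
    {"tx":0,"ty":0,"tz":0.5,"wx":0,"wy":0,"wz":0,"gripper":0.65},
    {"tx":0,"ty":0,"tz":0.5,"wx":0,"wy":0,"wz":0,"gripper":0.72},
    {"tx":0,"ty":0,"tz":0.5,"wx":0,"wy":0,"wz":0,"gripper":0.74},
  ],
)

```text
time: 15.98
position: [0.5438, 0.0479, 0.0732]
tool_rot: [-3.137, -0.165, -0.006]
ft_force: [-0.0, 0.2, 0.0]
grip_width: 0.684
grip_force: 0.0
```

>>> jog_arm(
  increments=[
    {"tx":0,"ty":0,"tz":0,"wx":0,"wy":0,"wz":0,"gripper":0.74},
    {"tx":0,"ty":0,"tz":0,"wx":0,"wy":0,"wz":0,"gripper":0.74},
    {"tx":0,"ty":0,"tz":0,"wx":0,"wy":0,"wz":0,"gripper":0.74},
    {"tx":0,"ty":0,"tz":-10,"wx":0,"wy":0,"wz":0,"gripper":0.74},
    {"tx":0,"ty":0,"tz":-25,"wx":0,"wy":0,"wz":0,"gripper":0.74},
  ],
)

```text
time: 16.4
position: [0.5423, 0.0478, 0.0976]
tool_rot: [-3.137, -0.165, 0.0]
ft_force: [0.1, 0.7, 0.7]
grip_width: 0.74
grip_force: 0.0
```

>>> jog_arm(
  increments=[
    {"tx":0,"ty":0,"tz":-25,"wx":0,"wy":0,"wz":0,"gripper":0.8},
    {"tx":0,"ty":0,"tz":-50,"wx":0,"wy":0,"wz":0,"gripper":0.9},
    {"tx":-20,"ty":0,"tz":-70,"wx":0,"wy":0,"wz":0,"gripper":1},
    {"tx":-45,"ty":0,"tz":-80,"wx":0,"wy":0,"wz":0,"gripper":1},
    {"tx":-70,"ty":0,"tz":-80,"wx":0,"wy":0,"wz":0,"gripper":1},
  ],
)

```text
time: 16.82
position: [0.4751, 0.0409, 0.1817]
tool_rot: [-3.137, -0.165, -0.014]
ft_force: [0.4, 0.3, -0.9]
grip_width: 0.97
grip_force: 0.0
```

```bash
python3 - <<'E'
from h import *
im=vision.get_image("wrist");sd=vision.get_image("side")
w=im["color"][0:260,200:450];s=sd["color"][165:225,275:365]
cv2.imwrite("pics/m5.png",np.hstack([cv2.resize(w,None,fx=1.5,fy=1.5),cv2.resize(s,(405,270),interpolation=cv2.INTER_CUBIC)[:390] if 0 else np.vstack([cv2.resize(s,(405,270),interpolation=cv2.INTER_CUBIC),np.zeros((120,405,3),np.uint8)])]))
k=1.5
for nm,a in(("innerTL",(.04,.027,.066)),("innerTR",(.04,-.027,.066)),("hsFarTopL",(.035,.022,.098)),("hsFarTopR",(.035,-.022,.098)),("hsNearTopL",(-.035,.022,.098)),("hsNearTopR",(-.035,-.022,.098)),("knob",(-.073,0,.076))):
    q=stand(a[0]-.135,a[1],a[2]);print(nm,(proj(im,q)-[200,0])*k,(proj(sd,q)-[275,165])*4.5+[375,0])
print(vision.spot_in("wrist","heatsink")[:2],vision.spot_in("side","heatsink")[:4])
goal(stand(-.208,0,.076),SY,5)
E
```

```text
innerTL [141.091392   104.69514902] [615.60810107 131.69905799]
innerTR [239.29652319 104.50765045] [627.44967551 192.22646262]
hsFarTopL [145.40103733 108.88966237] [609.67106192 101.12411475]
hsFarTopR [235.57822201 108.71752064] [619.32948692 150.48578726]
hsNearTopL [149.0684734  250.37579168] [497.89618879 110.2720804 ]
hsNearTopR [232.03851193 250.21832016] [504.29978792 160.16082065]
knob [190.39273104 305.9077455 ] [441.00192753 165.35114955]
[{'bbox': [294.3, 74.4, 354.4, 167.0], 'conf': 0.77}, {'bbox': [448.6, 178.2, 535.8, 234.9], 'conf': 0.65}] [{'bbox': [276.6, 253.4, 298.0, 287.4], 'conf': 0.92}, {'bbox': [303.7, 188.9, 330.2, 209.4], 'conf': 0.75}, {'bbox': [270.2, 334.5, 305.7, 377.0], 'conf': 0.75}, {'bbox': [220.1, 288.1, 258.9, 323.6], 'conf': 0.57}]
t 17.02 tcp [0.474  0.0405 0.1791] target [0.4695 0.0398 0.0571] d_mm [ -5.2   0.2 122. ] w [ 0.001  0.082 -0.003] F [ 0.8 -0.1 -0.4] grip 0.997 0.0
```

View pics/m5.png

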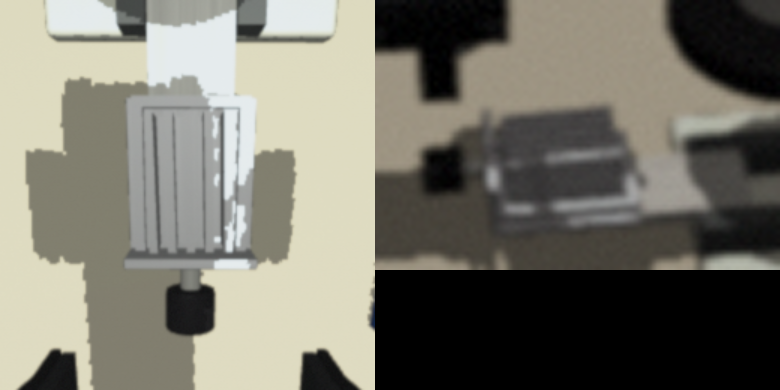

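The picture shows the sink flat in the tray, fins up: fin tops at v 111–251 against 109–250 predicted, with an even rim margin. I regrip the knob.

>>> jog_arm(
  increments=[
    {"tx":-3,"ty":0,"tz":10,"wx":0,"wy":0.04,"wz":0,"gripper":1},
    {"tx":-5,"ty":0,"tz":40,"wx":0,"wy":0.08,"wz":0,"gripper":1},
    {"tx":-5,"ty":0,"tz":70,"wx":0,"wy":0.08,"wz":0,"gripper":1},
    {"tx":-5,"ty":0,"tz":100,"wx":0,"wy":0.08,"wz":0,"gripper":1},
    {"tx":-5,"ty":0,"tz":122,"wx":0,"wy":0.08,"wz":0,"gripper":1},
  ],
)

```text
time: 17.43
position: [0.4688, 0.0402, 0.054]
tool_rot: [-3.13, -0.165, -0.128]
ft_force: [-1.4, 0.1, -0.1]
grip_width: 0.997
grip_force: 0.0
```

>>> jog_arm(
  increments=[
    {"tx":0,"ty":0,"tz":0,"wx":0,"wy":0,"wz":0,"gripper":0.9},
    {"tx":0,"ty":0,"tz":0,"wx":0,"wy":0,"wz":0,"gripper":0.8},
    {"tx":0,"ty":0,"tz":0,"wx":0,"wy":0,"wz":0,"gripper":0.7},
    {"tx":0,"ty":0,"tz":0,"wx":0,"wy":0,"wz":0,"gripper":0.6},
    {"tx":0,"ty":0,"tz":0,"wx":0,"wy":0,"wz":0,"gripper":0.5},
  ],
)

```text
time: 17.85
position: [0.4708, 0.0403, 0.0578]
tool_rot: [-3.13, -0.165, -0.135]
ft_force: [0.2, 0.1, 0.3]
grip_width: 0.707
grip_force: 0.0
```

```bash
python3 - <<'E'
from h import *
goal(stand(-.208,0,.076),SY,5)
E
```

```text
t 17.85 tcp [0.4708 0.0403 0.0578] target [0.4695 0.0398 0.0571] d_mm [-1.4  0.3  0.6] w [ 0.     0.001 -0.003] F [0.2 0.1 0.3] grip 0.707 0.0
```

>>> jog_arm(
  increments=[
    {"tx":-1,"ty":0.5,"tz":1,"wx":0,"wy":0,"wz":0,"gripper":0.3},
    {"tx":-1,"ty":0.5,"tz":1,"wx":0,"wy":0,"wz":0,"gripper":0},
    {"tx":-1,"ty":0.5,"tz":1,"wx":0,"wy":0,"wz":0,"gripper":0},
    {"tx":-1,"ty":0.5,"tz":1,"wx":0,"wy":0,"wz":0,"gripper":0},
    {"tx":-1,"ty":0.5,"tz":1,"wx":0,"wy":0,"wz":0,"gripper":0},
  ],
  grip_force=40,
)

```text
time: 18.27
position: [0.4683, 0.0393, 0.0551]
tool_rot: [-3.13, -0.165, -0.131]
ft_force: [0.1, 0.3, -0.0]
grip_width: 0.333
grip_force: 40.1
```

>>> jog_arm(
  increments=[
    {"tx":0,"ty":0,"tz":0,"wx":0,"wy":0,"wz":0,"gripper":0},
    {"tx":0,"ty":0,"tz":0,"wx":0,"wy":0,"wz":0,"gripper":0},
    {"tx":0,"ty":0,"tz":0,"wx":0,"wy":0,"wz":0,"gripper":0},
    {"tx":0,"ty":0,"tz":0,"wx":0,"wy":0,"wz":0,"gripper":0},
    {"tx":0,"ty":0,"tz":0,"wx":0,"wy":0,"wz":0,"gripper":0},
  ],
  grip_force=40,
)

```text
time: 18.68
position: [0.4683, 0.0394, 0.0551]
tool_rot: [-3.13, -0.164, -0.131]
ft_force: [0.0, -1.6, 1.8]
grip_width: 0.332
grip_force: 40.0
```

```bash
python3 - <<'E'
from h import *
for x,l in((-.208,5),(-.2,5),(-.18,10),(-.16,15),(-.14,21),(-.12,27),(-.1,33),(-.073,33)): goal(stand(x,0,.076),SY,l)
E
```

```text
t 18.68 tcp [0.4683 0.0394 0.0551] target [0.4695 0.0398 0.0571] d_mm [ 1.3 -0.3 -1.9] w [ 0.     0.004 -0.003] F [ 0.  -1.6  1.8] grip 0.332 40.0
t 18.68 tcp [0.4683 0.0394 0.0551] target [0.4774 0.0407 0.0571] d_mm [ 9.3 -0.3 -1.2] w [ 0.     0.004 -0.003] F [ 0.  -1.6  1.8] grip 0.332 40.0
t 18.68 tcp [0.4683 0.0394 0.0551] target [0.4989 0.043  0.0573] d_mm [30.9 -0.4  0.3] w [ 0.     0.091 -0.003] F [ 0.  -1.6  1.8] grip 0.332 40.0
t 18.68 tcp [0.4683 0.0394 0.0551] target [0.5204 0.0453 0.0576] d_mm [52.5 -0.5  1.8] w [ 0.001  0.178 -0.003] F [ 0.  -1.6  1.8] grip 0.332 40.0
t 18.68 tcp [0.4683 0.0394 0.0551] target [0.5422 0.0477 0.0583] d_mm [74.3 -0.5  3. ] w [ 0.001  0.283 -0.003] F [ 0.  -1.6  1.8] grip 0.332 40.0
t 18.68 tcp [0.4683 0.0394 0.0551] target [0.5639 0.05   0.0591] d_mm [96.1 -0.6  4. ] w [ 0.001  0.388 -0.003] F [ 0.  -1.6  1.8] grip 0.332 40.0
t 18.68 tcp [0.4683 0.0394 0.0551] target [0.5855 0.0524 0.0601] d_mm [117.9  -0.7   4.8] w [ 0.001  0.493 -0.003] F [ 0.  -1.6  1.8] grip 0.332 40.0
t 18.68 tcp [0.4683 0.0394 0.0551] target [0.6123 0.0553 0.0601] d_mm [144.8  -0.8   7.1] w [ 0.001  0.493 -0.003] F [ 0.  -1.6  1.8] grip 0.332 40.0
```

>>> jog_arm(
  increments=[
    {"tx":6,"ty":0,"tz":0.5,"wx":0,"wy":0,"wz":0,"gripper":0},
    {"tx":16,"ty":0,"tz":1,"wx":0,"wy":0.03,"wz":0,"gripper":0},
    {"tx":28,"ty":0,"tz":2,"wx":0,"wy":0.08,"wz":0,"gripper":0},
    {"tx":40,"ty":0,"tz":3,"wx":0,"wy":0.13,"wz":0,"gripper":0},
    {"tx":51,"ty":0,"tz":3.5,"wx":0,"wy":0.18,"wz":0,"gripper":0},
  ],
  grip_force=40,
)

```text
time: 19.1
position: [0.5189, 0.0446, 0.0552]
tool_rot: [-3.097, -0.163, -0.41]
ft_force: [-1.6, -1.2, -1.3]
grip_width: 0.327
grip_force: 40.0
```

```bash
python3 - <<'E'
from h import *
for x,l in((-.158,15),(-.14,21),(-.12,27),(-.1,33),(-.073,33)): goal(stand(x,0,.076),SY,l)
E
```

```text
t 19.1 tcp [0.5189 0.0446 0.0552] target [0.5224 0.0456 0.0576] d_mm [ 4.1 -0.6 -1.4] w [ 0.001 -0.002 -0.003] F [-1.6 -1.2 -1.3] grip 0.327 40.0
t 19.1 tcp [0.5189 0.0446 0.0552] target [0.5422 0.0477 0.0583] d_mm [23.5 -0.7  3.2] w [ 0.001  0.103 -0.003] F [-1.6 -1.2 -1.3] grip 0.327 40.0
t 19.1 tcp [0.5189 0.0446 0.0552] target [0.5639 0.05   0.0591] d_mm [44.7 -0.7  8.1] w [ 0.001  0.208 -0.003] F [-1.6 -1.2 -1.3] grip 0.327 40.0
t 19.1 tcp [0.5189 0.0446 0.0552] target [0.5855 0.0524 0.0601] d_mm [66.  -0.8 12.8] w [ 0.001  0.313 -0.003] F [-1.6 -1.2 -1.3] grip 0.327 40.0
t 19.1 tcp [0.5189 0.0446 0.0552] target [0.6123 0.0553 0.0601] d_mm [92.  -0.9 19.8] w [ 0.001  0.313 -0.003] F [-1.6 -1.2 -1.3] grip 0.327 40.0
```

>>> jog_arm(
  increments=[
    {"tx":12,"ty":0,"tz":2,"wx":0,"wy":0.06,"wz":0,"gripper":0},
    {"tx":24,"ty":0,"tz":4.5,"wx":0,"wy":0.12,"wz":0,"gripper":0},
    {"tx":37,"ty":0,"tz":7.5,"wx":0,"wy":0.18,"wz":0,"gripper":0},
    {"tx":51,"ty":0,"tz":10.5,"wx":0,"wy":0.25,"wz":0,"gripper":0},
    {"tx":65,"ty":-0.5,"tz":14,"wx":0,"wy":0.31,"wz":0,"gripper":0},
  ],
  grip_force=40,
)

```text
time: 19.52
position: [0.5827, 0.0513, 0.0567]
tool_rot: [-2.983, -0.155, -0.874]
ft_force: [-1.1, -6.4, -4.2]
grip_width: 0.331
grip_force: 40.0
```

```bash
python3 - <<'E'
from h import *
for x,l in((-.1,33),(-.073,33)): goal(stand(x,0,.076),SY,l)
E
```

```text
t 19.52 tcp [0.5827 0.0513 0.0567] target [0.5855 0.0524 0.0601] d_mm [ 4.2 -0.8 -1.3] w [ 0.002  0.006 -0.003] F [-1.1 -6.4 -4.2] grip 0.331 40.0
t 19.52 tcp [0.5827 0.0513 0.0567] target [0.6123 0.0553 0.0601] d_mm [26.9 -1.  13.3] w [ 0.002  0.006 -0.003] F [-1.1 -6.4 -4.2] grip 0.331 40.0
```

>>> jog_arm(
  increments=[
    {"tx":6,"ty":0,"tz":4,"wx":0,"wy":0,"wz":0,"gripper":0},
    {"tx":12,"ty":0,"tz":8,"wx":0,"wy":0,"wz":0,"gripper":0},
    {"tx":18,"ty":0,"tz":12,"wx":0,"wy":0,"wz":0,"gripper":0},
    {"tx":23,"ty":0,"tz":15,"wx":0,"wy":0,"wz":0,"gripper":0},
    {"tx":25,"ty":0,"tz":16.5,"wx":0,"wy":0,"wz":0,"gripper":0},
  ],
  grip_force=40,
)

```text
time: 19.93
position: [0.6129, 0.0542, 0.0563]
tool_rot: [-2.986, -0.155, -0.867]
ft_force: [-27.4, -5.9, 19.6]
grip_width: 0.326
grip_force: 40.0
```

>>> jog_arm(
  increments=[
    {"tx":1,"ty":0,"tz":0.7,"wx":0,"wy":0,"wz":0,"gripper":0},
    {"tx":2,"ty":0,"tz":1.4,"wx":0,"wy":0,"wz":0,"gripper":0},
    {"tx":2,"ty":0,"tz":1.4,"wx":0,"wy":0,"wz":0,"gripper":0},
    {"tx":2,"ty":0,"tz":1.4,"wx":0,"wy":0,"wz":0,"gripper":0},
    {"tx":2,"ty":0,"tz":1.4,"wx":0,"wy":0,"wz":0,"gripper":0},
  ],
  grip_force=40,
)

```text
time: 20.35
position: [0.613, 0.0542, 0.0563]
tool_rot: [-2.988, -0.155, -0.864]
ft_force: [-24.6, -5.1, 14.2]
grip_width: 0.329
grip_force: 40.0
```

```bash
python3 - <<'E'
from h import *
for x,l in((-.073,33),): goal(stand(x,0,.076),SY,l)
E
```

```text
t 20.35 tcp [0.613  0.0542 0.0563] target [0.6123 0.0553 0.0601] d_mm [ 1.5 -1.1 -3.5] w [ 0.004  0.013 -0.003] F [-24.6  -5.1  14.2] grip 0.329 40.0
```

>>> jog_arm(
  increments=[
    {"tx":-1,"ty":0,"tz":-1,"wx":0,"wy":0,"wz":0,"gripper":0},
    {"tx":-1,"ty":0,"tz":-1,"wx":0,"wy":0,"wz":0,"gripper":0.6},
    {"tx":-1,"ty":0,"tz":-1,"wx":0,"wy":0,"wz":0,"gripper":1},
    {"tx":-1,"ty":0,"tz":-1,"wx":0,"wy":0,"wz":0,"gripper":1},
    {"tx":-1,"ty":0,"tz":-1,"wx":0,"wy":0,"wz":0,"gripper":1},
  ],
)

```text
time: 20.77
position: [0.6179, 0.0567, 0.0609]
tool_rot: [-2.978, -0.158, -0.884]
ft_force: [-0.6, 0.1, 0.2]
grip_width: 0.548
grip_force: 0.0
```

>>> jog_arm(
  increments=[
    {"tx":0,"ty":0,"tz":0,"wx":0,"wy":0,"wz":0,"gripper":1},
    {"tx":0,"ty":0,"tz":-5,"wx":0,"wy":0,"wz":0,"gripper":1},
    {"tx":-3,"ty":0,"tz":-25,"wx":0,"wy":0,"wz":0,"gripper":1},
    {"tx":-6,"ty":0,"tz":-45,"wx":0,"wy":0,"wz":0,"gripper":1},
    {"tx":-10,"ty":0,"tz":-65,"wx":0,"wy":0,"wz":0,"gripper":1},
  ],
)

```text
time: 21.18
position: [0.5722, 0.0514, 0.1091]
tool_rot: [-2.98, -0.157, -0.879]
ft_force: [-0.2, -0.3, 0.6]
grip_width: 0.921
grip_force: 0.0
```

```bash
python3 - <<'E'
from h import *
for i in range(6): im=vision.get_image("wrist")
sd=vision.get_image("side");s=ctrl.get_state();print(s["time"],s["position"],s["ft_force"])
print("knob bbox side",vision.spot_in("side","knob")[:1],"hs",[d["bbox"] for d in vision.spot_in("side","heatsink")])
# knob centroid/front edge in wrist
b=[vision.spot_in("wrist","knob")];print(b)
print("pred knob",proj(im,stand(-.073,0,.076)),"front",proj(im,stand(-.086,0,.091)))
# shift of knob vs first side picture by template matching
a=cv2.imread("pics/side0.png");t=a[188:210,330:349]
r=cv2.matchTemplate(sd["color"][180:220,320:360],t,cv2.TM_CCOEFF_NORMED);_,v,_,l=cv2.minMaxLoc(r);print("match",v,np.array(l)+[320,180],"was 330,188")
E
```

```text
21.5333 [0.57254073 0.05110122 0.1074285 ] [-0.21917553  0.05205886  0.58782442]
knob bbox side [{'bbox': [332.6, 185.2, 406.5, 212.5], 'conf': 0.93}] hs [[353.6, 185.7, 381.8, 205.3], [271.8, 336.4, 306.4, 377.7], [280.1, 252.5, 297.4, 282.7]]
[[{'bbox': [275.6, 143.9, 382.2, 236.1], 'conf': 0.8}]]
pred knob [326.69937178 211.43627678] front [326.86062122 225.91093384]
match 0.9019384980201721 [330 188] was 330,188
```

```bash
python3 -c "
from bench import ctrl
print(ctrl.close_job())"
```

```text
the job is handed in; nothing more can be done
None
```

The heat sink is in the tray, fins up, and the slide is pushed home. The last side picture and the force on the slide's end stop confirm that. The job is handed in at about 21.5 s with no knocks or drops seen, but no verdict came back.

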